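# Lock the card box down with a ball-lock pin

### The arm

A 6-joint arm with a two-finger parallel gripper is mounted at the origin on a cart in front of the work surface, level with it; the furniture and walls round the work are solid. World frame = base frame: x ahead of the robot, y to its left, z up, the work surface at z = 0. Lengths are in m, angles in rad, forces in N, time in s.
With the tool pointing down it reaches from about 0.275 to 0.775 m from the base axis. Payload 14.6 kg.
Tool frame: the origin (TCP) lies midway between the tips of the shut fingers; the grasp point (between the pads) lies 19 mm behind it (manip.tcp_to_grasp is the distance from the TCP to the grasp point, in m); z points along the fingers, y is the line along which they close (so a half turn about z gives the same grasp; the last joint's range is limited). The gripper opens to 85 mm and grips with 20 to 120 N. Pads are 22 mm wide; open, the fingers measure 114 mm over their backs; the gripper's body (76 mm by 85 mm) begins 54 mm behind the grasp point. The pads swing forward as they close: fully open they stand 13 mm farther back than shut.
Start: joints at [1.013, 0.263, -0.048, 1.259, 0, 1.415], TCP at [0.206, 0.483, 0.231] pointing down, gripper open.
Joint ranges: [-2.65, 2.65], [-0.89, 1.7], [-1.18, 1.37], [-2.13, 2.11], [-1.35, 1.29], [-3.14, 3.14]. Speed limits (rad/s): [1.89, 1.89, 2.57, 2.79, 3.14, 3.14].

### API

Orientations are given as a unit quaternion [w, x, y, z].
In Python, from bench import read_state, viewer, workorder, manip gives the robot as it stands. The module is installed in compiled form; this text tells all that it offers.
- The arm moves only by the shell command python3 -m handwheel 'ROWS' [FORCE]. ROWS is JSON, a list that holds one entry, the list of rows, each a list of 7 numbers: the turn, a rotation vector about the tool's x, y, z in rad, then the shift along the tool's x, y, z in units of 40 mm (1.0 is 40 mm), then the gripper command: -1 is fully open, 1 is shut, values between are in proportion. In form: [[[ax, ay, az, x, y, z, gripper], ...]]. A call has 1 to 20 rows; each row shifts and turns the commanded pose from where the row before left it, along the tool's axes as they then stand; what a row does not reach is not made up. A row lasts 1/12 s, in which the tool goes at most 41.7 mm and 7.16 degrees, less where a joint would pass 70% of its speed; a pose out of reach is approached as far as the arm can. A call is refused whole if a number of a shift passes 1 or a number of a turn 0.125, either way. A call with a gripper value outside its range is refused whole. The fingers move at their own pace and stop on an object; FORCE is the grip in N (left out, the last holds). Time passes only in rows, so rows that do not move let the fingers close. It gives the time, the measured TCP pose, the force, the opening and the grip force at its end, in the units of the state.
- read_state(): the state, without advancing time (a new reading comes with each control period).
- viewer.camera(name): name is "scene" or "top"; returns the picture (400x640x3 uint8, red, green, blue); there is no depth.
- viewer.calibration(name): a dict with "K" (3x3 intrinsics, pixels), "world_to_cam" (4x4, takes a point from world to camera coordinates). Camera axes: x right, y down, z forward; pixel columns grow to the right and rows downward; lengths in m; the calibration is good to about 2 mm. A picture is of the moment at which its call begins. calibration takes no time and is no camera call.
- workorder.close_job(): hands the job in; it is judged then, once.
The state is a dict: "time_s": time; "joints": joint angles; "qvel": joint speeds; "effort": joint torques, N m; "tool_pos": TCP position; "tool_rot": TCP orientation; "wrist_force": force on the tool from outside, world axes, zero at the start; "moment": the same for the moment, N m; "width": opening from 0.0 (shut) to 1.0 (fully open); "grip_force": force on a finger pad.
Only numpy, scipy, OpenCV 4.12 (cv2) and the standard library are available. Lean on these libraries where they do the work, as an engineer would, in place of code of your own. Each camera call takes 0.05 s, during which the arm holds its last target. There are 200 camera calls.

### The job

Lock up the card box for the night: swing the raised steel bar fully down over the box so that its eye lies between the two lugs, then hold in the thumb plate of the ball-lock pin from the wooden caddy, slide the pin right home through lugs and bar from either side, and let go so that its balls lock it and the thumb plate springs back out. In the caddy a back stop shields the thumb plate, so put the pin down on the desk first and take it again the other way. Leave the speaker beside the cradle, the cup, and the tape roll in front where they stand.

Things in the scene. Friction and masses are not known exactly. Their poses are not given: they have to be found in the camera images.
- cradle: Aluminium lock-down cradle, fixed to the desk: base plate 200 (x) x 138 (y) x 8 mm, origin at the centre of its underside, z up. A closed beech card box (76 x 130 mm, long side along y, top 85 mm above the desk) is fixed on its middle. At the -x end stands the clevis; at the +x end the bar's hinge post, 110 mm high, 38 mm wide (y).
- clevis (a point): Centre of the clevis, on the axis of its holes, midway between its two upright lugs, 97 mm above the desk; axes as the cradle's. Hole axis = y; holes 16.6 mm in diameter. Lugs: 36 mm wide (x), 10 mm thick (y), 20 mm apart, 115 mm high; their outer faces lie 20 mm either side of this point.
- bar_hinge (a point): Hinge of the bar, 144 mm from the clevis along the cradle's +x, 97 mm above the desk; the hinge axis is the cradle's y.
- bar (a joint): Hold-down bar's angle a: 0 = fully down at its stop, its hole in line with the lugs'; grows to 1.4 as it rises (from the hinge it points -cos a in the cradle's x, +sin a in z). Steel, 150 g, 18 mm high, 16 mm wide. A stiff hinge (0.16 N m) holds it where it is left; 1 to 3 N near its end moves it down.
- bar_eye (a point): Centre of the 16.6 mm hole in the bar's square eye (34 x 34 mm, 16 mm thick along y) at the bar's end, 144 mm from the hinge.
- caddy: Wooden caddy fixed to the desk: base 176 x 64 x 8 mm (x = -70 to 106); 12 mm high lips beside the pin's sleeve (x = 9 to 39, y = 16 to 26 either side); back stop x = -50 to -40, 74 mm above the desk. Origin on the desk below the stowed pin's origin; the pin lies in it with the same axes, 8 mm higher, its thumb plate 6 mm from the stop, too close for a finger.
- pin: Ball-lock pin, about 260 g, 141 mm long, lying level on its flat underside. Origin on the underside below the middle of the head's front face; x along the shank to the tip, z up. Black head x = -22 to 0, 40 mm wide (y), 60 mm high; in front of it a black sleeve x = 0 to 40, 26 mm wide, 26 mm high (room above it for a finger), whose front face is the shoulder that stops at a lug.
- pin_tip (a point): Tip of the pin's steel shank (x = 107, z = 18 mm in the pin's frame). The shank is 14 mm in diameter from x = 40 to 96, then a cone to 7 mm at the tip. Two balls at x = 86 stand 4 mm out to +y and -y while the thumb plate is out and stop the pin at a hole; they draw in flush when the plate is pressed.
- pin_button (a joint): Travel of the steel thumb plate behind the head: 0 = out (balls out), 0.006 m = pressed (balls in). Plate 28 mm wide, z = 20 to 56 mm, its face at x = -34 (out) or -28 (pressed). Spring 4 N at first, 8 N when pressed. Squeezing along x, one finger on the head's front face above the sleeve, one on the plate, presses it and holds the pin.
- pin_mid (a point): Point on the pin's axis 21.5 mm ahead of its shoulder (x = 61.5, z = 18 mm in the pin's frame), axes as the pin's. When the pin is home and locked it lies at the clevis centre, with 3 mm of play along the axis.
- speaker: Bystander: dark desk speaker 68 x 108 x 126 mm, loose; origin at the centre of its underside.
- cup: Bystander: white cup 83 x 110 x 55 mm, loose; origin at the centre of its underside.
- tape_roll: Bystander: roll of masking tape lying flat near the front edge of the desk, 74 mm across, 19 mm high, loose; origin at the centre of its underside.

How it is judged:
By the outcome, as a careful person would: the job done as asked, in the order asked, and still so for the second after the job is handed in, with the robot touching nothing.
It also fails if it takes over 72 s, if anything falls off the work surface, if the arm or the gripper's body presses on something with over 40 N, if the wrist force passes 120 N, or if a joint passes its speed limit or range.

## Working session

There is one attempt and no reset: what is moved stays moved. The work goes in short steps, Python scripts to look and compute and a shell command to move; the robot and the scene stay as the last step left them, time stands still between calls to the robot, and variables do not carry over. Pictures are saved under pics/ and viewed, at most 10 in all, crops included, and the job is handed in when it is done.

```bash
mkdir -p pics
cat > look.py <<'E'
import cv2,numpy as np
from bench import read_state,viewer,workorder,manip
def snap(n,f,crop=None,s=1):
    im=viewer.camera(n)[:,:,::-1]; cv2.imwrite('pics/raw_'+f,im)
    if crop: im=im[crop[1]:crop[3],crop[0]:crop[2]]
    if s!=1: im=cv2.resize(im,None,fx=s,fy=s,interpolation=cv2.INTER_CUBIC)
    cv2.imwrite('pics/'+f,im)
def P(n): 
    c=viewer.calibration(n); return np.array(c['K']),np.array(c['world_to_cam'])
def ray(n,u,v,z):
    K,T=P(n); R=T[:3,:3];t=T[:3,3]; o=-R.T@t; d=R.T@np.linalg.inv(K)@[u,v,1]
    return o+d*(z-o[2])/d[2]
def proj(n,p):
    K,T=P(n); q=K@(T[:3,:3]@np.array(p)+T[:3,3]); return q[:2]/q[2]
E
python3 - <<'E'
from look import *
snap('scene','s1.png',s=1.25);snap('top','t1.png',s=1.25)
for n in('scene','top'):
    K,T=P(n);print(K.round(1).tolist(),(-T[:3,:3].T@T[:3,3]).round(3))
s=read_state();print({k:np.round(v,3).tolist() for k,v in s.items()},manip.tcp_to_grasp)
E
```

```text
[[445.5, 0.0, 327.0], [0.0, 445.5, 203.1], [0.0, 0.0, 1.0]] [-0.335 -0.724  0.627]
[[369.8, 0.0, 322.1], [0.0, 369.8, 198.8], [0.0, 0.0, 1.0]] [ 0.434 -0.021  1.166]
{'time_s': 0.1, 'joints': [1.013, 0.263, -0.049, 1.259, -0.0, 1.416], 'qvel': [-0.0, -0.002, 0.002, -0.001, 0.002, 0.001], 'effort': [0.005, -63.858, 38.506, 0.01, -0.0, 0.0], 'tool_pos': [0.206, 0.483, 0.231], 'tool_rot': [-0.0, 0.2, 0.98, -0.0], 'wrist_force': [0.362, -1.662, 0.391], 'moment': [0.049, 0.066, 0.013], 'grip_force': 0.0, 'width': 1.002} 0.0187
```

View pics/s1.png

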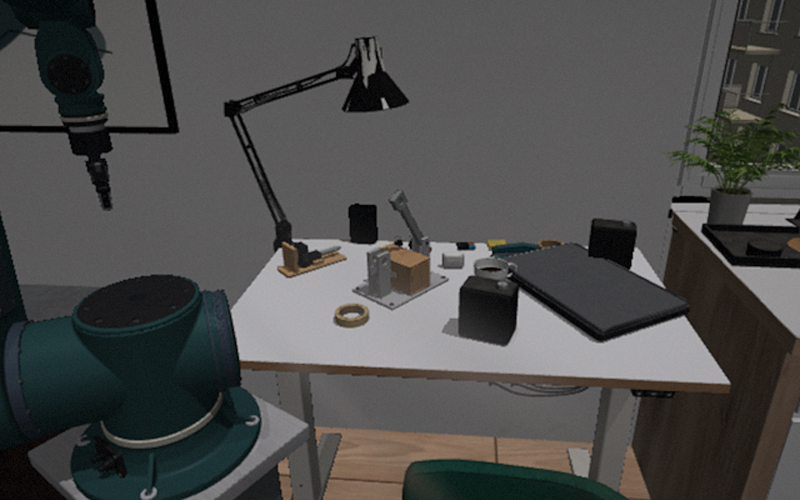

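View pics/t1.png

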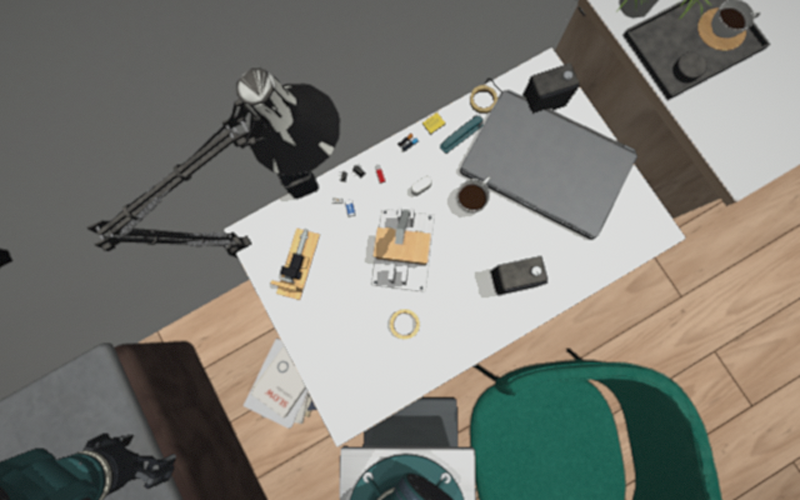

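The scene view shows the caddy at (310,260), the raised bar at (410,220) and the cradle at (400,275). The top view shows the caddy at (297,265), the cradle at (402,250), the tape roll at (404,323), the speaker at (520,275) and the cup at (472,195). I'll zoom in on the work area.

Run:
```python
from look import *
im=cv2.imread('pics/raw_t1.png')[160:280,205:365]
cv2.imwrite('pics/t1z.png',cv2.resize(im,None,fx=5,fy=5,interpolation=cv2.INTER_CUBIC))
im=cv2.imread('pics/raw_t1.png')
hsv=cv2.cvtColor(im,cv2.COLOR_BGR2HSV)
m=cv2.inRange(hsv,(8,90,80),(28,255,255)); m[:, :]=m
n,l,st,c=cv2.connectedComponentsWithStats(m)
for i in range(1,n):
    if st[i,4]>60 and 180<c[i][0]<420 and 150<c[i][1]<280: 
        r=cv2.minAreaRect(np.argwhere(l==i)[:,::-1].astype(np.float32));print(st[i],c[i].round(1),r)
for z in (0,):
    for q in [(0.5,0),(0.5,0.1),(.6,0)]: print(q,proj('top',(*q,0)).round(1))
```

```text
[228 183  14  31 128] [234.6 197.8] ((234.5553741455078, 198.49118041992188), (4.3664045333862305, 31.618793487548828), 17.52556800842285)
[299 183  45  28 918] [321.5 196.9] ((321.1615295410156, 196.2076873779297), (42.29584503173828, 24.1867733001709), 7.125016689300537)
[217 186  38  53 533] [239.5 215.9] ((234.8783721923828, 209.770263671875), (25.21786117553711, 54.185325622558594), 17.10272979736328)
(0.5, 0) [325.3 240.4]
(0.5, 0.1) [293.5 240.4]
(0.6, 0) [325.2 208.8]
```

View pics/t1z.png

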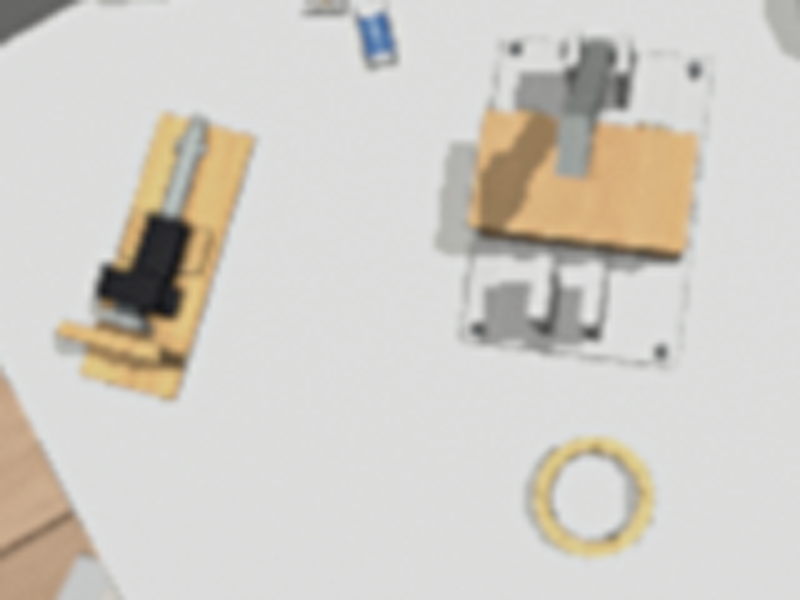

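Run:
```python
from look import *
def f(pts,z): return np.array([ray('top',x/5+205,y/5+160,z)[:2] for x,y in pts])
def fit(model,world):
    m=np.array(model,float);mc=m-m.mean(0);w=world-world.mean(0)
    a=np.arctan2((mc[:,0]*w[:,1]-mc[:,1]*w[:,0]).sum(),(mc*w).sum())
    R=np.array([[np.cos(a),-np.sin(a)],[np.sin(a),np.cos(a)]])
    t=world.mean(0)-R@m.mean(0); print('yaw',a.round(3),'o',t.round(4),'res',(world-(m@R.T+t)).round(4).tolist());return a,R,t
# caddy x forward = away; left=+y
fit([(.106,.032),(.106,-.032),(-.07,-.032),(-.07,.032)],f([(163,113),(256,135),(178,400),(80,375)],.008))
a,R,t=fit([(.1,.069),(.1,-.069),(-.1,-.069),(-.1,.069)],f([(498,37),(713,58),(678,367),(460,342)],.008))
fit([(.038,.065),(.038,-.065),(-.038,-.065),(-.038,.065)],f([(487,112),(699,132),(684,250),(472,231)],.085))
# pin features: shank tip, head corners (z~.068)
print('tip',f([(200,117)],.026)); print('head',f([(102,265),(185,290),(178,318),(97,290)],.068))
print('tape',f([(593,497)],.019))
m=cv2.imread('pics/raw_t1.png')
for n,z in(('speaker',[(497,268),(545,258),(548,285),(497,294)]),('cup',[(472,195)])):
    print(n,[ray('top',x/1.25,y/1.25,.126 if n=='speaker' else .055)[:2].round(3).tolist() for x,y in z])
K,T=P('scene')
im=cv2.imread('pics/raw_s1.png')[140:260,210:370]
cv2.imwrite('pics/s1z.png',cv2.resize(im,None,fx=5,fy=5,interpolation=cv2.INTER_CUBIC))
```

```text
yaw -0.258 o [0.5759 0.2788] res [[-0.0015, -0.0006], [0.0001, 0.0006], [0.001, -0.0004], [0.0004, 0.0004]]
yaw -0.115 o [0.628  0.0087] res [[-0.0011, 0.0005], [-0.0001, -0.0008], [0.0005, 0.0003], [0.0006, -0.0001]]
yaw -0.104 o [0.6259 0.0078] res [[-0.0024, -0.0019], [-0.0018, 0.0009], [0.0029, 0.0025], [0.0012, -0.0015]]
tip [[0.6784694  0.25362965]]
head [[0.57861687 0.29965152]
 [0.56334137 0.24875181]
 [0.54648271 0.25234361]
 [0.56347216 0.30200099]]
tape [[0.44107171 0.00476031]]
speaker [[0.566, -0.206], [0.588, -0.315], [0.527, -0.318], [0.507, -0.204]]
cup [[0.757, -0.163]]
```

View pics/s1z.png

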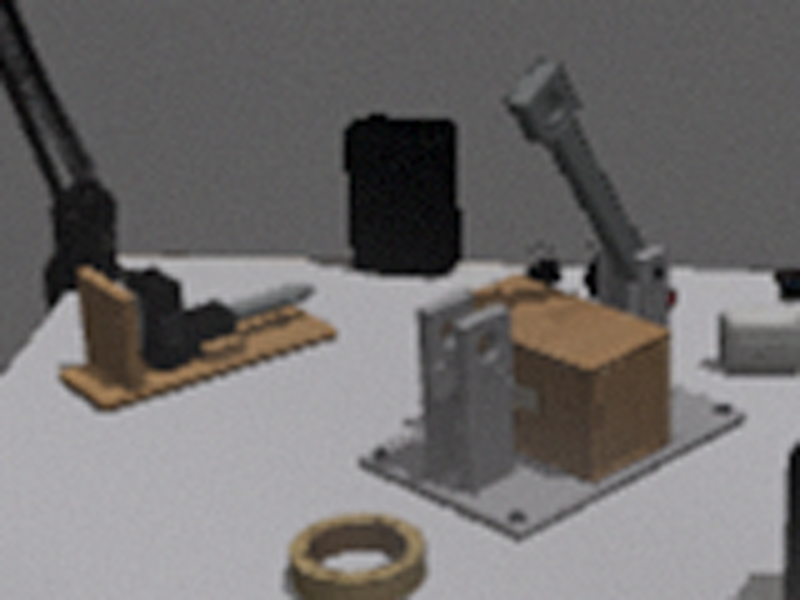

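The close scene view shows the lug holes near crop (490,342), the eye centre near (540,100) and the hinge post at (650,270). From these I'll work out where the clevis sits in the cradle and the bar angle.

Run:
```python
from look import *
a=-.115;R=np.array([[np.cos(a),-np.sin(a)],[np.sin(a),np.cos(a)]]);o=np.array([.628,.0087])
w=lambda x,y,z:(*(o+R@[x,y]),z)
c=lambda n,p:((proj(n,p)-([210,140] if n=='scene' else [205,160]))*5).round(0).tolist()
for cx in(-.066,-.072,-.078,-.084):
    print(cx,'hole',c('scene',w(cx,-.02,.097)),'lugtop near corners',c('scene',w(cx-.018,-.02,.115)),c('scene',w(cx+.018,-.02,.115)),'toplug L',c('top',w(cx-.018,.02,.115)),c('top',w(cx-.018,-.02,.115)))
    for A in(.9,1.,1.1,1.2): print('  eye',A,c('scene',w(cx+.144-.144*np.cos(A),-.008,.097+.144*np.sin(A))),c('top',w(cx+.144-.144*np.cos(A),0,.097+.144*np.sin(A))))
```

```text
-0.066 hole [492.0, 341.0] lugtop near corners [469.0, 322.0] [514.0, 303.0] toplug L [531.0, 308.0] [600.0, 316.0]
  eye 0.9 [539.0, 124.0] [575.0, 157.0]
  eye 1.0 [552.0, 105.0] [577.0, 132.0]
  eye 1.1 [567.0, 88.0] [579.0, 106.0]
  eye 1.2 [583.0, 72.0] [582.0, 79.0]
-0.072 hole [485.0, 345.0] lugtop near corners [461.0, 326.0] [506.0, 306.0] toplug L [529.0, 319.0] [599.0, 327.0]
  eye 0.9 [531.0, 127.0] [573.0, 168.0]
  eye 1.0 [545.0, 108.0] [576.0, 143.0]
  eye 1.1 [560.0, 90.0] [578.0, 117.0]
  eye 1.2 [575.0, 75.0] [580.0, 90.0]
-0.078 hole [478.0, 348.0] lugtop near corners [454.0, 329.0] [499.0, 309.0] toplug L [528.0, 329.0] [598.0, 337.0]
  eye 0.9 [524.0, 130.0] [572.0, 179.0]
  eye 1.0 [538.0, 110.0] [574.0, 155.0]
  eye 1.1 [553.0, 93.0] [577.0, 128.0]
  eye 1.2 [568.0, 77.0] [579.0, 101.0]
-0.084 hole [470.0, 352.0] lugtop near corners [446.0, 333.0] [491.0, 312.0] toplug L [527.0, 340.0] [597.0, 347.0]
  eye 0.9 [517.0, 132.0] [571.0, 190.0]
  eye 1.0 [531.0, 113.0] [573.0, 166.0]
  eye 1.1 [546.0, 95.0] [575.0, 140.0]
  eye 1.2 [561.0, 80.0] [578.0, 113.0]
```

```bash
cat >> look.py <<'E'
from scipy.spatial.transform import Rotation as Ro
a0=-.115; HN=np.array([.7006,.0003]); CL=np.array([.5575,.0168]); ex=np.array([np.cos(a0),np.sin(a0)])
def plan(p,yaw):
    "shift (40mm units) in present tool axes, then turn about tool z for tool-y yaw"
    s=read_state(); q=s['tool_rot']; R=Ro.from_quat([q[1],q[2],q[3],q[0]])
    y=R.as_matrix()[:,1]; dy=yaw-np.arctan2(y[1],y[0])
    d=np.array(p)-s['tool_pos']
    R2=Ro.from_euler('z',dy)*R
    print('shift before turn',(R.inv().apply(d)/.04).round(2),'turn z',round(-dy,3),'shift after turn',(R2.inv().apply(d)/.04).round(2),'tilt',R.as_matrix()[:2,2].round(3))
E
python3 - <<'E'
from look import *
plan((*(HN-.010*ex),.32),1.456); plan((*(HN-.010*ex),.19),1.456)
E
```

```text
shift before turn [-15.87  -6.32  -2.22] turn z -0.288 shift after turn [-13.42 -10.57  -2.22] tilt [-0.001 -0.001]
shift before turn [-15.87  -6.32   1.03] turn z -0.288 shift after turn [-13.42 -10.56   1.03] tilt [-0.001 -0.001]
```

```bash
python3 -m handwheel '[[[0,0,-0.096,0,0,-0.74,1],[0,0,-0.096,0,0,-0.74,1],[0,0,-0.096,0,0,-0.74,1],[0,0,0,-0.79,-0.62,0,1],[0,0,0,-0.79,-0.62,0,1],[0,0,0,-0.79,-0.62,0,1],[0,0,0,-0.79,-0.62,0,1],[0,0,0,-0.79,-0.62,0,1],[0,0,0,-0.79,-0.62,0,1],[0,0,0,-0.79,-0.62,0,1],[0,0,0,-0.79,-0.62,0,1],[0,0,0,-0.79,-0.62,0,1],[0,0,0,-0.79,-0.62,0,1],[0,0,0,-0.79,-0.62,0,1],[0,0,0,-0.79,-0.62,0,1],[0,0,0,-0.79,-0.62,0,1],[0,0,0,-0.79,-0.62,0,1],[0,0,0,-0.79,-0.62,0,1],[0,0,0,-0.79,-0.62,0,1],[0,0,0,0,0,0,1]]] ' 30
python3 - <<'E'
from look import *
plan((*(HN-.010*ex),.19),1.456); snap('scene','s2.png',(240,60,440,210),4)
E
```

```text
time_s: 1.77
tool_pos: [0.6662, 0.0258, 0.3169]
tool_rot: [-0.001, 0.059, 0.998, -0.001]
wrist_force: [-0.3, -0.4, -0.3]
width: 0.0
grip_force: 0.0
shift before turn [-0.69 -0.53  3.17] turn z -0.004 shift after turn [-0.69 -0.53  3.17] tilt [-0.003 -0.001]
```

View pics/s2.png

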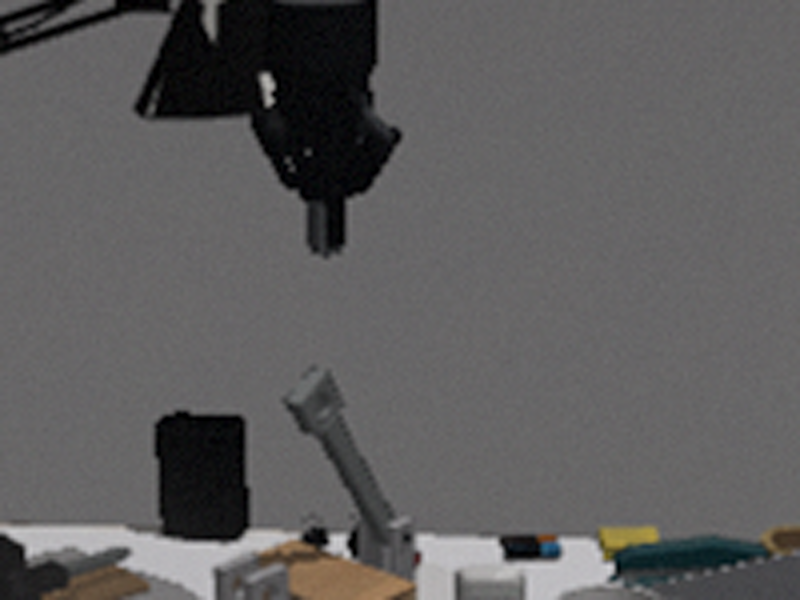

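The gripper is shut above the eye: tip at crop (325,255), eye at (315,395). Next it goes down behind the bar and sweeps it over.

```bash
python3 -m handwheel '[[[0,0,0,-0.35,-0.26,0.6,1],[0,0,0,-0.34,-0.27,0.6,1],[0,0,0,0,0,0.9,1],[0,0,0,0,0,0.9,1],[0,0,0,0,0,0.17,1],[0,0,0,0.31,0,0.04,1],[0,0,0,0.31,0,0.03,1],[0,0,0,0.25,0,0.15,1],[0,0,0,0.25,0,0.15,1],[0,0,0,0.2,0,0.17,1],[0,0,0,0.2,0,0.18,1],[0,0,0,0.17,0,0.21,1],[0,0,0,0.16,0,0.21,1],[0,0,0,0.13,0,0.23,1],[0,0,0,0.12,0,0.23,1],[0,0,0,0.08,0,0.2,1],[0,0,0,0.07,0,0.2,1],[0,0,0,0,0,0.05,1],[0,0,0,0,0,0,1]]]'
python3 - <<'E'
from look import *
plan((*(HN-.1*ex),.106),1.456)
E
```

```text
time_s: 3.4
tool_pos: [0.5981, 0.0172, 0.1112]
tool_rot: [-0.0, 0.057, 0.998, 0.0]
wrist_force: [0.3, -0.3, -0.7]
width: -0.001
grip_force: 0.0
shift before turn [-0.09 -0.12  0.13] turn z 0.0 shift after turn [-0.09 -0.12  0.13] tilt [-0.  0.]
```

```bash
python3 -m handwheel '[[[0,0,0,0,-0.1,0.06,1],[0,0,0,0,0,0.06,1],[0,0,0,0,0,0.04,1],[0,0,0,0,0,0,1]]]';python3 -m handwheel '[[[0,0,0,0,0,0.04,1],[0,0,0,0,0,0,1]]]'
```

```text
time_s: 3.73
tool_pos: [0.5981, 0.0125, 0.1059]
tool_rot: [0.001, 0.058, 0.998, -0.0]
wrist_force: [-3.6, -1.4, 10.3]
width: -0.005
grip_force: 5.2
time_s: 3.9
tool_pos: [0.5983, 0.0126, 0.1057]
tool_rot: [0.001, 0.058, 0.998, -0.0]
wrist_force: [-10.2, -1.6, 28.9]
width: 0.002
grip_force: 14.5
```

```bash
python3 -m handwheel '[[[0,0,0,0,0,-0.5,1],[0,0,0,0,0,-0.9,0],[0,0,0,0,0,-0.9,-1],[0,0,0,0,0,0,-1]]]'
python3 - <<'E'
from look import *
plan((.565,.2816,.15),1.313)
snap('scene','s3.png',(240,140,400,260),5)
E
```

```text
time_s: 4.23
tool_pos: [0.6001, 0.0126, 0.2017]
tool_rot: [0.004, 0.057, 0.998, -0.0]
wrist_force: [0.6, 0.3, 1.1]
width: 0.422
grip_force: 0.0
shift before turn [1.65 6.58 1.28] turn z 0.143 shift after turn [2.57 6.28 1.27] tilt [ 0.008 -0.001]
```

View pics/s3.png

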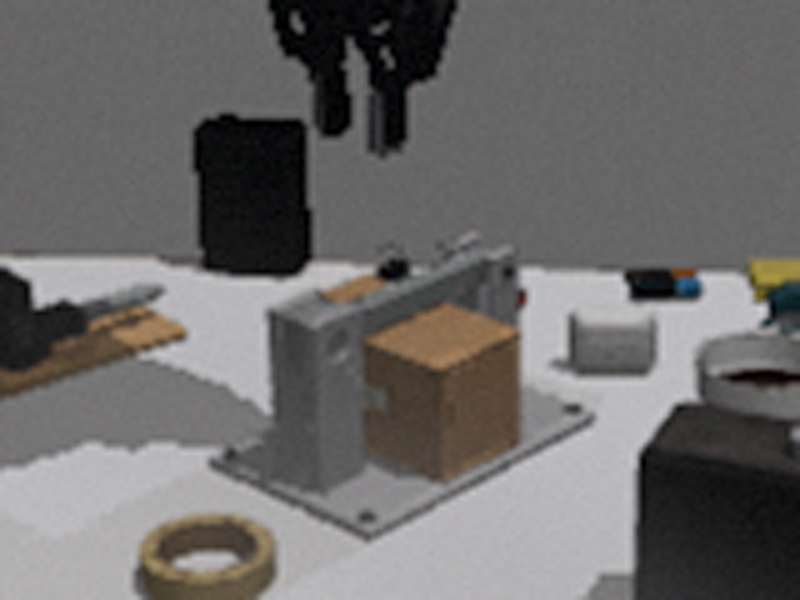

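The bar is level, with its eye between the lugs (hole at crop (340,347)). On to the caddy.

```bash
python3 -m handwheel '[[[0,0,0.072,0,0,0,-1],[0,0,0.071,0,0,0,-1],[0,0,0,0.32,0.79,0,-1],[0,0,0,0.32,0.79,0,-1],[0,0,0,0.32,0.79,0,-1],[0,0,0,0.32,0.79,0,-1],[0,0,0,0.32,0.78,0.2,-1],[0,0,0,0.32,0.78,0.2,-1],[0,0,0,0.32,0.78,0.4,-1],[0,0,0,0.32,0.78,0.45,-1],[0,0,0,0,0,0,-1]]]'
python3 - <<'E'
from look import *
plan((.565,.2816,.03),1.313)
snap('top','t4.png',(205,160,325,250),5)
E
```

```text
time_s: 5.2
tool_pos: [0.5602, 0.2862, 0.1412]
tool_rot: [-0.002, 0.127, 0.992, -0.001]
wrist_force: [0.4, 0.8, -0.4]
width: 0.998
grip_force: 0.0
shift before turn [-0.16 -0.08  2.78] turn z 0.004 shift after turn [-0.16 -0.08  2.78] tilt [-0.005 -0.   ]
```

View pics/t4.png

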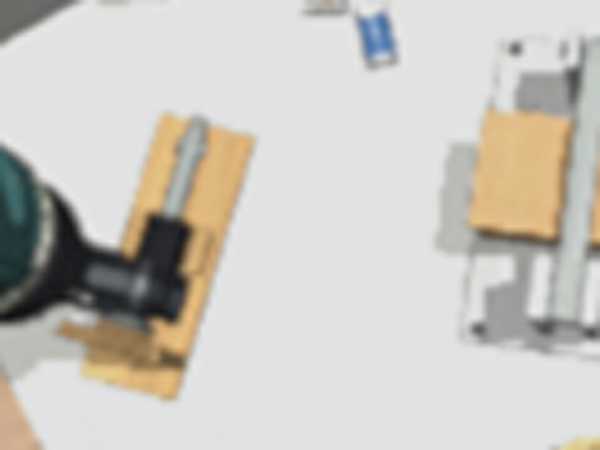

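The gripper is over the head, and the shank tip is still at crop (198,120). Down and grip.

```bash
python3 -m handwheel '[[[0,0,0,-0.16,-0.08,0.4,-1],[0,0,0,0,0,0.8,-1],[0,0,0,0,0,0.8,-1],[0,0,0,0,0,0.65,-1],[0,0,0,0,0,0.13,-1],[0,0,0,0,0,0,-1]]]'; python3 -m handwheel '[[[0,0,0,0,0,0,1],[0,0,0,0,0,0,1],[0,0,0,0,0,0,1],[0,0,0,0,0,0,1],[0,0,0,0,0,0,1],[0,0,0,0,0,0,1]]]' 40
```

```text
time_s: 5.75
tool_pos: [0.5675, 0.2762, 0.0329]
tool_rot: [-0.001, 0.129, 0.992, -0.001]
wrist_force: [0.2, -0.5, 0.6]
width: 1.002
grip_force: 0.0
time_s: 6.25
tool_pos: [0.5694, 0.2786, 0.0359]
tool_rot: [0.001, 0.128, 0.992, 0.002]
wrist_force: [-0.2, 6.3, 7.0]
width: 0.467
grip_force: 39.9
```

```bash
python3 -m handwheel '[[[0,0,0,0,0,-0.3,1],[0,0,0,0,0,-0.6,1],[0,0,0,0,0,-0.8,1],[0,0,0,0,0,-0.8,1],[0,0,0,0,0,0,1]]]'
python3 - <<'E'
from look import *
plan((.459,.194,.10),-.115)
E
```

```text
time_s: 6.67
tool_pos: [0.5704, 0.2781, 0.1406]
tool_rot: [0.004, 0.128, 0.992, 0.002]
wrist_force: [0.6, 1.1, -1.4]
width: 0.466
grip_force: 41.4
shift before turn [ 2.16 -2.75  0.99] turn z 1.428 shift after turn [-2.4  -2.53  1.02] tilt [0.008 0.003]
```

```bash
python3 -m handwheel '[[[0,0,0,0.43,-0.55,0,1],[0,0,0,0.43,-0.55,0,1],[0,0,0,0.43,-0.55,0,1],[0,0,0,0.43,-0.55,0,1],[0,0,0,0.43,-0.55,0,1],[0,0,0.119,0,0,0,1],[0,0,0.119,0,0,0,1],[0,0,0.119,0,0,0,1],[0,0,0.119,0,0,0,1],[0,0,0.119,0,0,0,1],[0,0,0.119,0,0,0,1],[0,0,0.119,0,0,0,1],[0,0,0.119,0,0,0,1],[0,0,0.119,0,0,0,1],[0,0,0.119,0,0,0,1],[0,0,0.119,0,0,0,1],[0,0,0.119,0,0,0,1],[0,0,0,0,0,0,1]]]'
python3 - <<'E'
from look import *
plan((.459,.194,.03),-.115)
E
```

```text
time_s: 8.17
tool_pos: [0.4569, 0.1928, 0.1342]
tool_rot: [0.0, 0.748, 0.663, 0.0]
wrist_force: [-0.2, 0.2, -2.2]
width: 0.462
grip_force: 41.7
shift before turn [0.04 0.05 2.61] turn z -0.006 shift after turn [0.04 0.05 2.61] tilt [0. 0.]
```

```bash
python3 -m handwheel '[[[0,0,0,0,0,0.6,1],[0,0,0,0,0,0.8,1],[0,0,0,0,0,0.7,1],[0,0,0,0,0,0.3,1],[0,0,0,0,0,0.15,1],[0,0,0,0,0,0,1]]]'; python3 -m handwheel '[[[0,0,0,0,0,0.05,1],[0,0,0,0,0,0.05,1],[0,0,0,0,0,0,1]]]'
```

```text
time_s: 8.67
tool_pos: [0.4564, 0.1927, 0.0313]
tool_rot: [-0.0, 0.746, 0.666, -0.001]
wrist_force: [0.4, 0.1, -2.6]
width: 0.461
grip_force: 41.7
time_s: 8.92
tool_pos: [0.4575, 0.1929, 0.0287]
tool_rot: [0.0, 0.746, 0.666, 0.001]
wrist_force: [0.1, -0.4, -3.1]
width: 0.468
grip_force: 41.8
```

```bash
python3 -m handwheel '[[[0,0,0,0,0,0.04,1],[0,0,0,0,0,0.04,1],[0,0,0,0,0,0,1]]]'
```

```text
time_s: 9.17
tool_pos: [0.4586, 0.193, 0.0267]
tool_rot: [0.001, 0.746, 0.665, 0.002]
wrist_force: [-1.7, -2.4, 19.3]
width: 0.464
grip_force: 37.8
```

```bash
python3 -m handwheel '[[[0,0,0,0,0,-0.03,1],[0,0,0,0,0,0,-1],[0,0,0,0,0,0,-1],[0,0,0,0,0,0,-1],[0,0,0,0,0,0,-1],[0,0,0,0,0,-0.3,-1],[0,0,0,0,0,-0.8,-1],[0,0,0,0,0,-0.9,-1],[0,0,0,0,0,-0.9,-1],[0,0,0,0,0,-0.9,-1],[0,0,0,-0.9,0,-0.6,-1],[0,0,0,-0.9,0,0,-1],[0,0,0,-0.9,0,0,-1],[0,0,0,0,0,0,-1]]]'
python3 - <<'E'
from look import *
print(read_state()['tool_pos'])
snap('top','t5.png',(205,170,365,290),5)
E
```

```text
time_s: 10.33
tool_pos: [0.4442, 0.0827, 0.2016]
tool_rot: [0.001, 0.748, 0.664, -0.0]
wrist_force: [0.5, -0.0, -0.1]
width: 1.001
grip_force: 0.0
[0.44423453 0.08273997 0.20159044]
```

View pics/t5.png

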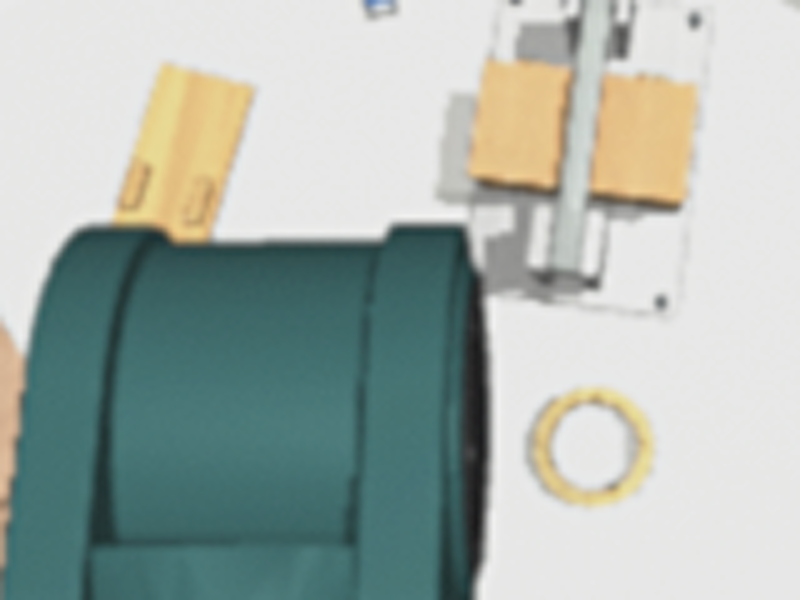

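The arm hides the pin in this view; the caddy is empty and the tape is untouched at (593,447). Squeezing along x will centre the pin axially, and the first grip already gives its lateral position.

```bash
python3 -m handwheel '[[[0,0,-0.121,0,0,0,-1],[0,0,-0.121,0,0,0,-1],[0,0,-0.121,0,0,0,-1],[0,0,-0.121,0,0,0,-1],[0,0,-0.121,0,0,0,-1],[0,0,-0.121,0,0,0,-1],[0,0,-0.121,0,0,0,-1],[0,0,-0.121,0,0,0,-1],[0,0,-0.121,0,0,0,-1],[0,0,-0.121,0,0,0,-1],[0,0,-0.121,0,0,0,-1],[0,0,-0.121,0,0,0,-1],[0,0,-0.121,0,0,0,-1],[0,0,0,0,0,0,-1]]]'
python3 - <<'E'
from look import *
plan((.459,.200,.12),1.456)
E
```

```text
time_s: 11.55
tool_pos: [0.4447, 0.0877, 0.201]
tool_rot: [-0.0, 0.053, 0.999, 0.0]
wrist_force: [-0.2, 0.5, -0.9]
width: 0.996
grip_force: 0.0
shift before turn [-0.06  2.83  2.02] turn z 0.009 shift after turn [-0.03  2.83  2.02] tilt [-0.  0.]
```

```bash
python3 -m handwheel '[[[0,0,0.009,0,0.7,0,-1],[0,0,0,-0.01,0.7,0,-1],[0,0,0,-0.01,0.7,0,-1],[0,0,0,-0.01,0.72,0,-1],[0,0,0,0,0,0.7,-1],[0,0,0,0,0,0.7,-1],[0,0,0,0,0,0.6,-1],[0,0,0,0,0,0,-1]]]'
python3 - <<'E'
from look import *
plan((.459,.200,.034),1.456)
snap('scene','s6.png',(220,160,360,265),5)
im=viewer.camera('top')
E
```

```text
time_s: 12.22
tool_pos: [0.457, 0.1989, 0.1174]
tool_rot: [-0.003, 0.062, 0.998, -0.001]
wrist_force: [-0.5, -0.0, -0.1]
width: 0.999
grip_force: 0.0
shift before turn [-0.06  0.04  2.08] turn z -0.01 shift after turn [-0.06  0.04  2.08] tilt [-0.006 -0.001]
```

View pics/s6.png

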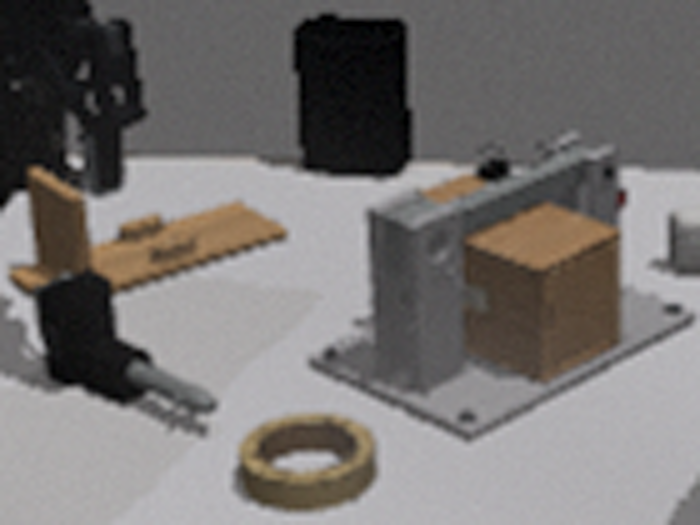

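The pin stands level, with its head at (75,330) and its tip at (212,403). I'll check its axial position from the tip, then go down and squeeze.

```bash
python3 - <<'E'
from look import *
d=np.array([-.115,-.993]); t=ray('scene',220+212/5,160+403/5,.018)[:2]; print('tip',t.round(4),'grasp',(t-.121*d).round(4))
E
python3 -m handwheel '[[[0,0,0,-0.05,0.03,0.5,-1],[0,0,0,0,0,0.6,-1],[0,0,0,0,0,0.6,-1],[0,0,0,0,0,0.35,-1],[0,0,0,0,0,0,-1]]]'
python3 - <<'E'
from look import *
plan((.459,.200,.032),1.456)
E
```

```text
tip [0.4488 0.0778] grasp [0.4627 0.1979]
time_s: 12.73
tool_pos: [0.4612, 0.1996, 0.0385]
tool_rot: [-0.001, 0.062, 0.998, -0.0]
wrist_force: [-0.3, -0.3, -0.3]
width: 1.0
grip_force: 0.0
shift before turn [0.06 0.   0.16] turn z -0.009 shift after turn [0.06 0.   0.16] tilt [-0.001 -0.   ]
```

```bash
python3 -m handwheel '[[[0,0,-0.009,0,0,0.13,-1],[0,0,0,0,0,0,0],[0,0,0,0,0,0,1],[0,0,0,0,0,0,1],[0,0,0,0,0,0,1],[0,0,0,0,0,0,1],[0,0,0,0,0,0,1],[0,0,0,0,0,0,1]]]' 50
python3 - <<'E'
from look import *
s=read_state(); print(s['width']*85,s['tool_pos'])
E
```

```text
time_s: 13.4
tool_pos: [0.462, 0.199, 0.035]
tool_rot: [0.001, 0.057, 0.998, -0.001]
wrist_force: [-1.7, -7.3, 13.8]
width: 0.314
grip_force: 48.7
26.689607648333553 [0.46204134 0.19900969 0.03498817]
```

```bash
python3 -m handwheel '[[[0,0,0,0,0,-0.2,1],[0,0,0,0,0,-0.5,1],[0,0,0,0,0,-0.7,1],[0,0,0,0,0,-0.58,1],[0,0,0,0,0,0,1],[0,0,0,0,0,0,1]]]'
python3 - <<'E'
from look import *
plan((.5776,.183,.113),1.456)
E
```

```text
time_s: 13.9
tool_pos: [0.4621, 0.1999, 0.1143]
tool_rot: [0.001, 0.056, 0.998, 0.0]
wrist_force: [0.3, 0.4, -3.5]
width: 0.312
grip_force: 50.7
shift before turn [-2.92 -0.09  0.04] turn z 0.002 shift after turn [-2.92 -0.09  0.04] tilt [0.002 0.001]
```

```bash
python3 -m handwheel '[[[0,0,0,-0.5,0,0,1],[0,0,0,-0.6,0,0,1],[0,0,0,-0.6,-0.05,0,1],[0,0,0,-0.6,-0.05,0,1],[0,0,0,-0.55,0,0,1],[0,0,0,0,0,0,1],[0,0,0,0,0,0,1]]]'
python3 - <<'E'
from look import *
plan((.5766,.1816,.113),1.456)
snap('scene','s7.png',(260,150,360,225),4)
snap('top','t7.png',(265,185,365,260),4)
a=cv2.imread('pics/s7.png');b=cv2.imread('pics/t7.png');cv2.imwrite('pics/c7.png',np.hstack([a,b]))
E
```

```text
time_s: 14.48
tool_pos: [0.5742, 0.1825, 0.1115]
tool_rot: [-0.001, 0.057, 0.998, -0.0]
wrist_force: [-0.5, -0.4, -2.8]
width: 0.316
grip_force: 50.7
shift before turn [-0.06 -0.02 -0.04] turn z 0.001 shift after turn [-0.06 -0.02 -0.04] tilt [-0.002 -0.   ]
```

View pics/c7.png

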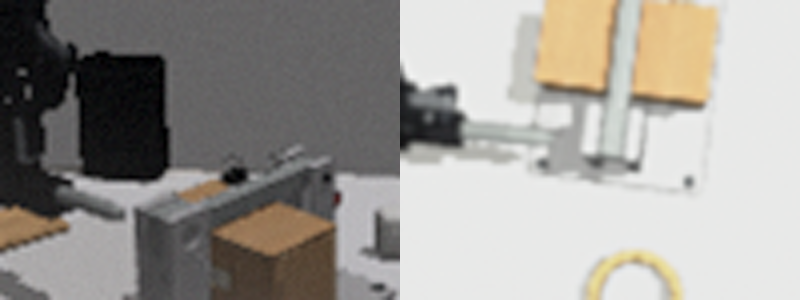

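The shank points at the near lug: tip at left-panel (125,213), hole at (190,240), shank in the right panel along row ~133 ending near (155,136), eye end face at (212,157–170). I'll refine these numerically from the pixel profiles.

Run:
```python
from look import *
g=cv2.cvtColor(cv2.imread('pics/raw_t7.png'),cv2.COLOR_BGR2GRAY)
print('eye rows218-231');print(g[216:232,314:321].T)
print('shank rows 210-225');print(g[210:226,[284,288,292,296,299,301,303,305]].T)
print('row 218/219 cols 280-312');print(g[217:221,292:312])
s=cv2.cvtColor(cv2.imread('pics/raw_s7.png'),cv2.COLOR_BGR2GRAY)
print('hole');print(s[202:217,300:316])
print('tip');print(s[194:208,272:296])
```

```text
eye rows218-231
[[216 218 216 205 199 202 191 154 108  83 102 146 164 164 179 221]
 [180 189 186 180 183 190 188 152 110 104 121 151 172 185 189 221]
 [197 204 203 202 205 209 205 174 129 134 152 162 180 207 202 221]
 [213 213 211 210 210 213 212 186 141 146 164 166 181 213 206 221]
 [214 214 213 212 210 212 212 193 145 145 165 166 180 216 212 222]
 [212 211 209 210 207 206 203 190 145 141 162 166 180 216 217 223]
 [199 195 191 191 194 189 190 183 150 136 153 164 183 219 217 219]]
shank rows 210-225
[[233 233 234 235 233 204 179 182 167 158 187 190 180 176 189 223]
 [233 233 233 234 232 210 181 182 174 161 179 188 182 177 177 194]
 [223 232 234 234 233 223 195 189 193 173 168 212 208 182 180 205]
 [207 226 234 234 235 230 203 185 196 185 169 205 223 223 222 220]
 [169 192 209 215 219 211 185 179 199 197 177 192 224 231 203 152]
 [176 219 231 231 229 225 217 187 189 197 180 192 214 210 167 120]
 [175 217 229 229 230 230 221 179 160 173 167 163 166 168 169 169]
 [180 222 233 234 235 233 205 165 156 164 170 168 168 168 169 167]]
row 218/219 cols 280-312
[[189 191 190 189 185 180 175 179
[... 2037 characters left out ...]
31  32  31  42  44  53  61  54  68  75  91  97 106 105 113 128 152
  164 172 181 157 146 147]
 [ 29  27  32  25  42  52 100 135 117  81  57  64  70  80  91 100 117 125
  120 152 174 119  84 114]
 [ 28  29  34  84 133 140 164 186 172 147 110  96  83  61  61  70  85  90
   82 135 174 120  62  65]
 [ 56  63  83 136 179 185 181 176 173 174 164 153 148 114  90  78  79  83
   87 139 179 131  65  74]
 [ 98 108 122 126 145 167 168 170 171 168 169 175 177 165 146 140 137 141
  142 157 181 143  62  73]
 [124 123 114 110 109 139 171 171 169 172 171 168 170 171 173 173 172 171
  173 173 175 136  63  76]
 [108 105  90  70  87 141 173 172 169 173 171 170 169 169 169 175 170 169
  170 172 177 134  64  73]]
```

Run:
```python
from look import *
ey=np.array([-ex[1],ex[0]])
e=ray('top',317.5,223.2,.114)[:2]; print('eye front edge rel CL (ex,ey) mm, expect -17,0',[(1e3*(e-CL)@v).round(1) for v in(ex,ey)])
for u,v in((288,217.5),(296,218.1),(299,218.0)):
    p=ray('top',u,v,.097)[:2]-CL; print('shank',(1e3*p@ex).round(1),(1e3*p@ey).round(1))
q=ray('top',302,218.6,.097)[:2]-CL;print('tip end',(1e3*q@ey).round(1))
s=read_state(); t=s['tool_pos'][:2]-CL; print('TCP rel',(1e3*t@ex).round(1),(1e3*t@ey).round(1))
# scene: predicted tip pixel for axis at heights
for z in(.092,.097,.102):
    for lx in(-.004,0,.004): print(z,lx,proj('scene',(*(CL+lx*ex+q@ey*ey),z)).round(1))
print('hole',proj('scene',(*(CL-.02*ey),.097)).round(1))
```

```text
eye front edge rel CL (ex,ey) mm, expect -17,0 [np.float64(-15.3), np.float64(1.5)]
shank -6.8 89.8
shank -5.9 66.3
shank -4.6 57.7
tip end 48.8
TCP rel -3.5 166.8
0.092 -0.004 [289.7 204.4]
0.092 0 [290.7 204. ]
0.092 0.004 [291.7 203.5]
0.097 -0.004 [289.6 202.8]
0.097 0 [290.6 202.4]
0.097 0.004 [291.6 202. ]
0.102 -0.004 [289.5 201.3]
0.102 0 [290.5 200.8]
0.102 0.004 [291.5 200.4]
hole [307.3 208.8]
```

```bash
python3 -m handwheel '[[[0,0,0,-0.17,0,-0.04,1],[0,0,0,0,-0.3,0,1],[0,0,0,0,-0.3,0,1],[0,0,0,0,0,0,1],[0,0,0,0,0,0,1]]]'
python3 - <<'E'
from look import *
snap('top','t8.png');snap('scene','s8.png')
ey=np.array([-ex[1],ex[0]])
s=read_state(); t=s['tool_pos'][:2]-CL; print('TCP rel',(1e3*t@ex).round(1),(1e3*t@ey).round(1),s['tool_pos'][2])
g=cv2.cvtColor(cv2.imread('pics/raw_t8.png'),cv2.COLOR_BGR2GRAY)
print(g[208:225,[288,292,296,300,303,305,307,309]].T)
s=cv2.cvtColor(cv2.imread('pics/raw_s8.png'),cv2.COLOR_BGR2GRAY)
print(s[190:212,276:300])
E
```

```text
time_s: 15.0
tool_pos: [0.5781, 0.1573, 0.115]
tool_rot: [0.0, 0.057, 0.998, -0.0]
wrist_force: [-0.3, 0.8, -2.8]
width: 0.311
grip_force: 50.6
TCP rel 4.4 142.7 0.1149385300458369
[[174 179 156 104  51  59  94 107  97  77  71  79 124 164 187 221 232]
 [186 196 223 236 234 206 179 183 171 160 201 215 195 179 177 194 223]
 [179 177 189 225 234 221 188 183 178 161 175 214 205 180 168 173 206]
 [157 160 170 206 223 218 194 190 198 184 169 191 179 152 147 144 122]
 [144 160 174 218 229 222 191 182 195 190 162 143 147 152 151 151 152]
 [142 163 180 223 234 228 201 184 194 194 170 150 159 167 167 166 168]
 [124 156 174 204 218 207 181 175 193 200 178 146 152 165 167 167 167]
 [118 155 167 164 164 159 148 150 180 199 180 151 158 171 174 168 167]]
[[ 39  70 106 105  76  20  19  25  22  27  20  19  25  19  16  18  21  16
   21  19  18  20  18  19]
 [ 22  56  87  90  59  18  23  21  28  21  25  24  21  21  19  19  22  23
   11  19  22  23  20  19]
 [ 25  27  60  77  47  20  22  24  25  23  21  20  24  19  21  26  22  19
   19  16  22  19  18  17]
 [ 22  25  53  69  52  22  27  19  24  24  20  
[... 1172 characters left out ...]
66 145 132 139 167 187 185 183 175 175 170 171 168 173 165 155 126
   67  77  70  59  57  59]
 [112 148 185 185 184 185 179 177 174 172 171 170 171 171 171 174 173 140
   65  75  74  60  57  59]
 [ 87 145 183 182 182 179 174 173 173 170 171 169 171 172 171 175 173 137
   67  74  73  60  60  60]
 [146 168 180 179 177 174 169 170 170 173 173 172 171 171 171 171 173 136
   68  72  70  63  58  60]
 [184 181 177 172 170 170 170 171 173 171 169 169 175 171 171 167 173 139
   69  71  68  62  65  59]
 [177 173 170 170 173 168 173 171 169 175 170 169 169 172 170 173 173 144
   80  69  68  64  59  65]
 [174 169 172 170 171 171 170 173 169 171 170 170 171 171 170 171 173 144
   81  70  67  62  62  63]]
```

```bash
python3 -m handwheel '[[[0,0,0,-0.015,-0.1,0,1],[0,0,0,0,-0.1,0,1],[0,0,0,0,-0.1,0,1],[0,0,0,0,0,0,1]]]'; python3 -m handwheel '[[[0,0,0,0,-0.1,0,1],[0,0,0,0,-0.1,0,1],[0,0,0,0,0,0,1]]]'
```

```text
time_s: 15.43
tool_pos: [0.5772, 0.1456, 0.1144]
tool_rot: [-0.0, 0.057, 0.998, -0.0]
wrist_force: [0.3, -2.6, -9.0]
width: 0.313
grip_force: 52.3
time_s: 15.68
tool_pos: [0.5763, 0.1375, 0.1144]
tool_rot: [-0.0, 0.057, 0.998, -0.0]
wrist_force: [-0.6, -3.8, -12.3]
width: 0.31
grip_force: 52.9
```

```bash
python3 -m handwheel '[[[0,0,0,0,0,0.03,1],[0,0,0,0,0,0,1]]]'; python3 -m handwheel '[[[0,0,0,0,-0.1,0,1],[0,0,0,0,-0.1,0,1],[0,0,0,0,0,0,1]]]'
```

```text
time_s: 15.85
tool_pos: [0.5768, 0.138, 0.1136]
tool_rot: [0.0, 0.057, 0.998, -0.0]
wrist_force: [-0.7, -1.3, -4.9]
width: 0.309
grip_force: 51.4
time_s: 16.1
tool_pos: [0.5758, 0.1297, 0.1137]
tool_rot: [0.0, 0.057, 0.998, -0.0]
wrist_force: [0.1, -1.9, -5.4]
width: 0.314
grip_force: 51.4
```

```bash
python3 -m handwheel '[[[0,0,0,0,-0.1,0.01,1],[0,0,0,0,-0.1,0,1],[0,0,0,0,-0.1,0,1],[0,0,0,0,0,0,1]]]'; python3 -m handwheel '[[[0,0,0,0,-0.1,0,1],[0,0,0,0,-0.1,0,1],[0,0,0,0,-0.1,0,1],[0,0,0,0,0,0,1]]]';python3 - <<'E'
from look import *
ey=np.array([-ex[1],ex[0]])
t=read_state()['tool_pos'][:2]-CL; print('TCP rel',(1e3*t@ex).round(1),(1e3*t@ey).round(1))
E
```

```text
time_s: 16.43
tool_pos: [0.5745, 0.1176, 0.1134]
tool_rot: [0.0, 0.057, 0.998, -0.0]
wrist_force: [-0.1, 0.6, -2.6]
width: 0.318
grip_force: 50.8
time_s: 16.77
tool_pos: [0.573, 0.1058, 0.1132]
tool_rot: [-0.0, 0.057, 0.998, -0.0]
wrist_force: [0.1, 0.7, -4.0]
width: 0.313
grip_force: 50.9
TCP rel 5.2 90.2
```

Forces are low, with about 16 mm left to the shoulder.

```bash
python3 -m handwheel '[[[0,0,0,0,-0.1,0,1],[0,0,0,0,-0.1,0,1],[0,0,0,0,-0.1,0,1],[0,0,0,0,0,0,1]]]'; python3 -m handwheel '[[[0,0,0,0,-0.04,0,1],[0,0,0,0,-0.03,0,1],[0,0,0,0,0,0,1]]]'
```

```text
time_s: 17.1
tool_pos: [0.5717, 0.0938, 0.1132]
tool_rot: [0.0, 0.057, 0.998, -0.0]
wrist_force: [-0.2, -1.5, -2.9]
width: 0.313
grip_force: 50.8
time_s: 17.35
tool_pos: [0.5715, 0.0921, 0.1133]
tool_rot: [0.0, 0.056, 0.998, 0.0]
wrist_force: [0.8, 2.4, -2.2]
width: 0.311
grip_force: 50.7
```

```bash
python3 -m handwheel '[[[0,0,0,0,-0.04,0,1],[0,0,0,0,-0.03,0,1],[0,0,0,0,0,0,1]]]';python3 -m handwheel '[[[0,0,0,0,-0.03,0,1],[0,0,0,0,0,0,1]]]'
```

```text
time_s: 17.6
tool_pos: [0.5716, 0.0915, 0.1138]
tool_rot: [0.001, 0.056, 0.998, 0.003]
wrist_force: [1.4, 19.3, 1.7]
width: 0.315
grip_force: 50.7
time_s: 17.77
tool_pos: [0.5718, 0.0912, 0.114]
tool_rot: [0.001, 0.055, 0.998, 0.004]
wrist_force: [1.2, 25.8, 4.9]
width: 0.313
grip_force: 50.8
```

```bash
python3 -m handwheel '[[[0,0,0,0,0.03,0,1],[0,0,0,0,0.02,0,1],[0,0,0,0,0,0,1]]]';python3 -m handwheel '[[[0,0,0,0,0,0,0.5],[0,0,0,0,0,0,0.2],[0,0,0,0,0,0,-0.1],[0,0,0,0,0,0,-0.1],[0,0,0,0,0,0,-0.1]]]'
```

```text
time_s: 18.02
tool_pos: [0.5717, 0.0916, 0.1137]
tool_rot: [0.001, 0.056, 0.998, 0.002]
wrist_force: [2.3, 12.6, 2.6]
width: 0.316
grip_force: 51.3
time_s: 18.43
tool_pos: [0.5714, 0.0899, 0.1133]
tool_rot: [0.0, 0.056, 0.998, 0.0]
wrist_force: [0.9, 2.6, 0.7]
width: 0.551
grip_force: 1.5
```

```bash
python3 -m handwheel '[[[0,0,0,0,0.04,0,-0.1],[0,0,0,0,0,-0.2,-0.1],[0,0,0,0,0,-0.5,-0.1],[0,0,0,0,0,-0.9,-0.1],[0,0,0,0,0,-0.9,-0.1],[0,0,0,0,0,-0.9,-0.1],[0,0,0,0.5,0.8,-0.3,-0.1],[0,0,0,0.5,0.8,0,-0.1],[0,0,0,0.5,0.8,0,-0.1],[0,0,0,0.5,0.8,0,-0.1],[0,0,0,0.5,0.8,0,-0.1],[0,0,0,0.5,0.8,0,-0.1],[0,0,0,0.5,0.8,0,-0.1],[0,0,0,0,0,0,-0.1]]]'
python3 - <<'E'
from look import *
ey=np.array([-ex[1],ex[0]])
snap('top','t9.png');snap('scene','s9.png')
g=cv2.cvtColor(cv2.imread('pics/raw_t9.png'),cv2.COLOR_BGR2GRAY)
print('expected px: head front, head back, plate out face, plate in face, tip')
for x,z in((0,.139),(-.022,.139),(-.034,.135),(-.028,.135),(.107,.097)): print(x,proj('top',(*(CL+.001*ex+(.0605-x)*ey),z)).round(1))
print(g[202:222,276:316])
E
```

```text
time_s: 19.6
tool_pos: [0.4547, 0.334, 0.2619]
tool_rot: [-0.0, 0.054, 0.999, 0.0]
wrist_force: [0.8, 0.0, 0.6]
width: 0.55
grip_force: 0.0
expected px: head front, head back, plate out face, plate in face, tip
0 [296.9 214.2]
-0.022 [289.2 213.3]
-0.034 [285.1 213. ]
-0.028 [287.2 213.2]
0.107 [334.8 220.1]
[[224 224 223 223 224 224 224 224 224 224 224 224 224 224 225 224 214 189
  183 183 185 185 185 188 190 190 190 191 189 190 190 190 190 191 189 189
  190 190 189 176]
 [224 223 224 224 223 224 224 224 225 224 224 224 224 224 224 224 215 189
  183 184 184 184 186 192 193 193 192 193 189 190 191 191 191 192 189 188
  190 189 188 169]
 [224 224 224 223 223 224 224 224 223 224 224 224 224 225 226 225 214 189
  183 186 184 179 177 185 189 188 187 187 189 190 194 195 194 194 192 191
  193 189 188 168]
 [224 224 224 223 224 224 224 224 224 224 224 225 225 225 226 227 216 191
  185 184 183 178 171 162 149 139 139 149 160 174 189 192 192 190 189 187
  188 190 193 172]
 [224 224 224 223 224 224 224 224 224 224 226 226 224 216 211 213 197 182
  176 171 174 175 169 151 120  93  86  95 110 12
[... 1850 characters left out ...]
  52 109 183
  227 227 207 178]
 [185 184 184 184 185 184 182 173 158 128  90  52  38  40  43  44  49  46
   36  26  23  33  41  44  43  43  44  43  43  43  43  44  40  54 117 189
  227 225 203 175]
 [182 184 185 184 185 185 184 180 171 155 124  81  44  36  41  43  46  42
   34  25  23  29  38  39  36  40  39  42  42  42  44  44  39  60 126 197
  226 221 190 168]
 [182 184 184 185 185 185 186 185 185 180 161 124  85  53  35  37  38  38
   28  18  18  31  45  51  50  46  43  39  38  38  39  38  33  62 137 205
  227 219 183 168]
 [183 184 185 185 185 185 185 186 186 186 181 168 143 109  78  52  43  39
   29  17  22  50  84 102 101  90  84  77  74  70  65  54  51  76 156 220
  229 220 187 176]]
```

The numbers agree that the job is done. The sleeve front sits at the lug's edge (col 310.5 against 310.2). The plate face is at col 283.4, where the plate is out (about 283, against about 285 if pressed). The gripper is clear.

```bash
python3 -c "
from bench import workorder
print(workorder.close_job())"
```

```text
the job is handed in; nothing more can be done
None
```

The job is handed in at about 20 s on the robot's clock: the bar is fully down, the pin is home against the lug with its thumb plate sprung out, and the speaker, cup and tape roll were not touched; home and plate-out come from image and force readings, and I did not tug-test the ball lock.

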